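Step the tube reader's filter turret to purple and start the reading

TASK

On the tube reader, push the filter turret's black tab gently round with the fingertips until it points at the purple dot on the deck, then press the green start button down and let it go, leaving the turret on purple. Only push and press: do not grip the tab, and leave the tubes, jars, bottle and pen where they are. Do not press the button before the tab is on the purple dot.

Things in the scene. Friction and masses are not known exactly. Their poses are not given: they have to be found in the camera images.
- reader: Tube reader, a low ivory instrument fixed to the bench; flat deck 70 mm up. Origin at bench level below the turret's axis; x points from its front (robot side at yaw 0) to its rear, z up. Deck spans x -140 to 160, y -210 to 150 mm. On it behind the turret a grey optics head 32 mm tall (x 103 to 153, y -55 to 55 mm).
- turret (a joint): Filter turret: flat grey disc 136 mm across on the deck (top 85 mm above the bench, hub 91 mm), vertical axis. Radians, positive anticlockwise from above; at 0 its tab points to the reader's front (-x of the reader). Range -2.4 to 2.4 with stops, starts near 0, no detents, stays where left; about 2 N at the tab moves it. One black tab sticks out past the rim and is its pointer.
- turret_axis (a point): Point on the turret's vertical axis, on the disc's top, 85 mm above the bench.
- tab_top (a point): Centre of the top of the tab's upright black fin, 84 mm from the turret's axis, 118 mm above the bench. Fin: 24 mm long radially, 8 mm thick in the turning direction, 34 mm tall (84 to 118 mm above the bench), white radial line on top. Under it the tab's flat arm, 18 mm wide, reaches 96 mm from the axis, top 84 mm above the bench.
- pointer (a point): The spot that the tab points at: 112 mm out from the axis in line with the fin, at deck level (moves with the turret).
- purple (a point): Centre of the purple mark, a flat 24 mm dot with a thin black edge on the deck, 112 mm from the turret's axis. One of six dots (purple, orange, red, blue, green, white) at turret angles of 0.75, 1.4 and 2.05 rad to either side of the front; which colour lies where changes. Nothing stands up from the dots.
- start_top (a point): Centre of the top of the round green start button (30 mm across) on the deck, to the right of the turret seen from the reader's front.
- start (a joint): Travel of the start button in m: 0 up, 0.006 fully down (it counts as pressed from 0.004). A spring, fully down at 5 N; comes back up when let go.
- rack: Loose white tube rack 60 x 120 x 35 mm on the bench beside the reader, with three capped tubes in it; leave alone. Origin under its centre.
- tube0: Loose capped sample tube (orange cap, 19 mm wide, 76 mm tall) in the rack; leave alone. Origin under its foot.
- tube1: Like tube0 with a purple cap; leave alone.
- tube2: Like tube0, orange cap; leave alone.
- vial: Small loose jar 28 mm wide, 42 mm tall with an orange cap, standing on the reader's deck at its rear right; leave alone. Origin under its centre.
- jar: Loose jar 54 mm wide, 75 mm tall with a white cap, on the bench right of the reader; leave alone. Origin under its centre.
- marker: Loose white and blue marker pen, 130 mm long, lying before the reader's front; leave alone. Origin under its middle.
- reagent: Loose bottle 60 mm wide, 130 mm tall with a red cap, on the bench behind the reader; leave alone. Origin under its centre.

How it is judged:
On the way, in this order (a step that is already met when the one before it is completed fails the run):
1. the tab points at the purple dot, turret still (horizontal distance between pointer and purple below 0.01 m and velocity of joint turret between -0.05 and 0.05 rad/s and value of joint start below 0.002 m), for 0.3 s.
2. the start button is pressed down with the tab on purple (horizontal distance between pointer and purple below 0.01 m and value of joint start above 0.004 m), for 0.05 s.
At the end, for the whole second after the job is handed in: The tab points at the purple dot (the spot it points at within 10 mm of the dot's centre), the turret is still, the start button has been pressed and is up again, and the loose things are within 20 mm of where they were and still upright (all of step 1 and distance of each of rack, tube0, tube1, tube2, vial, jar, marker, reagent from where it was at the start of the episode below 0.02 m and not (angle between any of rack, tube0, tube1, tube2, vial, jar, reagent's own z axis and vertical above 0.5 rad)); the robot touches nothing.
It fails at once if the start button pressed while the tab is not on purple (value of joint start above 0.003 m and horizontal distance between pointer and purple above 0.012 m).
It fails at once if the tab gripped or forced (more than 30 N on the turret) (contact force between the fingers and turret above 30 N).
It fails at once if a loose thing lifted, tipped or shoved (distance of any of rack, tube0, tube1, tube2, vial, jar, marker, reagent from where it was at the start of the episode above 0.02 m or angle between any of rack, tube0, tube1, tube2, vial, jar, reagent's own z axis and vertical above 0.5 rad).
It also fails if it takes over 51 s, if anything falls off the work surface, if the arm or the gripper's body presses on something with over 40 N, if the wrist force passes 120 N, or if a joint passes its speed limit or range.

ROBOT

A 6-joint arm with a two-finger parallel gripper is mounted at the origin on the work surface. World frame = base frame: x ahead of the robot, y to its left, z up, the work surface at z = 0. Lengths are in m, angles in rad, forces in N, time in s.
With the tool pointing down it reaches from about 0.15 to 0.775 m from the base axis. Payload 6.1 kg.
Tool frame: the origin (TCP) lies midway between the tips of the shut fingers; the grasp point (between the pads) lies 19 mm behind it (r.grip_depth is the distance from the TCP to the grasp point, in m); z points along the fingers, y is the direction in which the jaws open and shut (so a half turn about z gives the same grasp; the last joint's range is limited). The gripper opens to 85 mm and grips with 20 to 120 N. Pads are 22 mm wide; open, the fingers measure 114 mm over their backs; the gripper's body (76 mm by 85 mm) begins 54 mm behind the grasp point. The pads swing forward as they close: fully open they stand 13 mm farther back than shut.
Start: joints at [0, 0.126, -0.04, 1.405, 0, 1.571], TCP at [0.525, -0, 0.231] pointing down, gripper open.
Joint ranges: [-2.72, 2.72], [-0.95, 1.95], [-1.27, 1.35], [-1.78, 2.02], [-1.46, 1.47], [-3.14, 3.14]. Speed limits (rad/s): [2.39, 2.39, 3.01, 3.14, 3.14, 3.14].

INTERFACE

Orientations are given as a unit quaternion [w, x, y, z].
In Python, from plant import observe, imaging, job, r gives the robot as it stands.
- The arm moves only by the tool servo_tool, never from a script. Its argument "rows" is a list of rows, each an object of numbers: "x", "y", "z": the shift along the world's x, y, z in cm; "ax", "ay", "az": the turn, a rotation vector about the world's x, y, z in degrees; "grip": the finger opening in cm, from 0 to 8.54. A call has 1 to 12 rows; each row is the pose to reach, as a shift and turn from the pose commanded when the call began; what a row does not reach only later rows make up. A row lasts 1/12 s, in which the tool goes at most 41.7 mm and 7.16 degrees, less where a joint would pass 70% of its speed; a pose out of reach is approached as far as the arm can. A call with a gripper value outside its range is refused whole. The fingers move at their own pace and stop on an object; the grip force is fixed at half the most. Time passes only in rows, so rows that repeat a pose let the fingers close. It gives the time, the measured TCP pose, the force and the opening at its end, in the units of the state.
- observe(): the state, without advancing time (a new reading comes with each control period).
- imaging.get_image(name): name is "scene" or "side" or "wrist"; returns the picture (384x512x3 uint8, blue, green, red); there is no depth.
- imaging.get_calibration(name): a dict with "camera_matrix" (3x3 intrinsics, pixels), "origin" and "attitude" of the camera in the world. Camera axes: x right, y up, looking along -z (the intrinsics and any distortion apply to the point x, -y, -z); pixel columns grow to the right and rows downward; lengths in m; the calibration is good to about 2 mm. A picture is of the moment at which its call begins: read the wrist's pose just before it. get_calibration takes no time and is no camera call; for the wrist camera it gives the pose at the moment of the call.
- job.finish_job(): hands the job in, once; it reports no verdict.
The state is a dict: "t": time; "q": joint angles; "qd": joint speeds; "tau": joint torques, N m; "ee_pos": TCP position; "orientation": TCP orientation; "wrist_force": force on the tool from outside, world axes, zero at the start; "wrist_torque": the same for the moment, N m; "grip_width": finger opening in m.
Only numpy, scipy, OpenCV 4.12 (cv2) and the standard library are available. Lean on these libraries where they do the work, as an engineer would, in place of code of your own. Each camera call takes 0.05 s, during which the arm holds its last target.

## Working session

There is one attempt and no reset: what is moved stays moved. The work goes in short steps, Python scripts to look and compute and a tool call to move; the robot and the scene stay as the last step left them, time stands still between calls to the robot, and variables do not carry over. Pictures are saved under pics/ and viewed, and the job is handed in when it is done.

Besides the shell and the picture viewer there is one more tool, called after "Emit:" by a JSON object that holds its "fn" and its "kwargs", one argument or row to a line. servo_tool: Moves the arm, as the interface text tells. Its arguments: {"type":"object","properties":{"rows":{"type":"array"}},"required":["rows"]}

```bash
mkdir -p pics; ls; python3 - <<'E'
from plant import observe, imaging, job, r
import cv2
s=observe();print(s['t'],s['ee_pos'],s['orientation'],s['grip_width'])
for n in("scene","side","wrist"):
    c=imaging.get_calibration(n);print(n,c)
    cv2.imwrite(f"pics/a_{n}.png",imaging.get_image(n))
E
```

```text
pics
0.0 [ 5.24571367e-01 -1.42918392e-06  2.30497391e-01] [-5.85163800e-04  7.07107060e-01  7.07106014e-01 -5.90649283e-04] 0.08522934158223208
scene {'camera_matrix': array([[376.75525198,   0.        , 252.55121778],
       [  0.        , 376.75525198, 188.36469209],
       [  0.        ,   0.        ,   1.        ]]), 'origin': array([ 1.18787743, -0.02054648,  0.87502941]), 'attitude': array([0.6929977 , 0.2361258 , 0.20946412, 0.64816941])}
side {'camera_matrix': array([[356.90890197,   0.        , 256.94224896],
       [  0.        , 356.90890197, 190.2154001 ],
       [  0.        ,   0.        ,   1.        ]]), 'origin': array([0.12629605, 0.60120411, 0.61705901]), 'attitude': array([-0.29234101, -0.15369133,  0.43506216,  0.83763753])}
wrist {'camera_matrix': array([[292.42385567,   0.        , 257.13259205],
       [  0.        , 292.42385567, 191.6168051 ],
       [  0.        ,   0.        ,   1.        ]]), 'origin': array([0.52452676, 0.06577792, 0.37340999]), 'attitude': array([ 9.91137085e-01, -1.32837990e-01,  1.14364816e-03,  1.99867452e-04])}
```

View pics/a_scene.png

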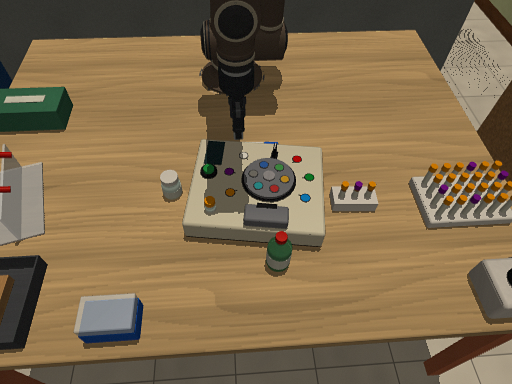

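View pics/a_side.png

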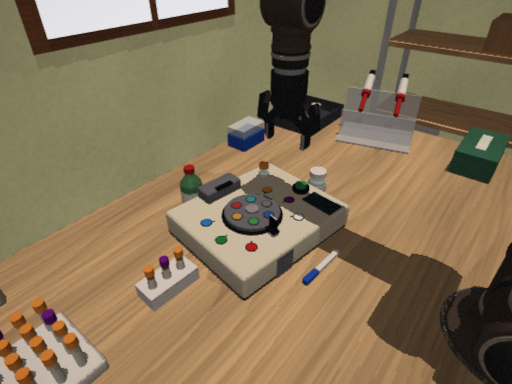

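View pics/a_wrist.png

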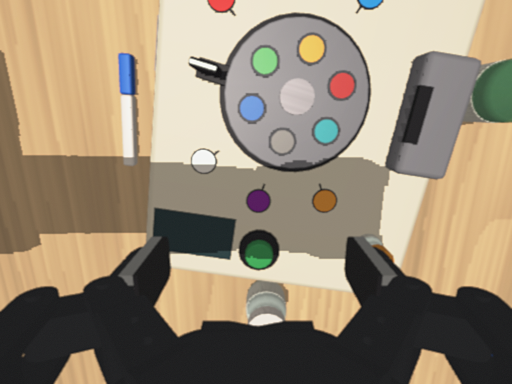

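```bash
cat > h.py <<'E'
import numpy as np, cv2
from scipy.spatial.transform import Rotation as R
def ray(c,u,v):
    q=c['attitude'];K=c['camera_matrix']
    d=np.array([(u-K[0,2])/K[0,0],-(v-K[1,2])/K[1,1],-1])
    return np.array(c['origin']),R.from_quat([q[1],q[2],q[3],q[0]]).apply(d)
def at(c,u,v,z):
    o,d=ray(c,u,v);return o+d*(z-o[2])/d[2]
def proj(c,p):
    q=c['attitude'];K=c['camera_matrix']
    x=R.from_quat([q[1],q[2],q[3],q[0]]).inv().apply(np.array(p)-c['origin'])
    return K[0,0]*x[0]/-x[2]+K[0,2], K[1,1]*-x[1]/-x[2]+K[1,2]
E
python3 - <<'E'
import cv2
a=cv2.imread("pics/a_wrist.png")
cv2.imwrite("pics/b1.png",cv2.resize(a[0:190,180:380],None,fx=4,fy=4,interpolation=cv2.INTER_CUBIC)[:600*2][:,:800][:600])
cv2.imwrite("pics/b2.png",cv2.resize(a[130:280,180:380],None,fx=4,fy=4,interpolation=cv2.INTER_CUBIC))
a=cv2.imread("pics/a_scene.png")
cv2.imwrite("pics/b3.png",cv2.resize(a[130:250,180:340],None,fx=5,fy=5,interpolation=cv2.INTER_CUBIC))
E
```

```text
(no output)
```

View pics/b1.png

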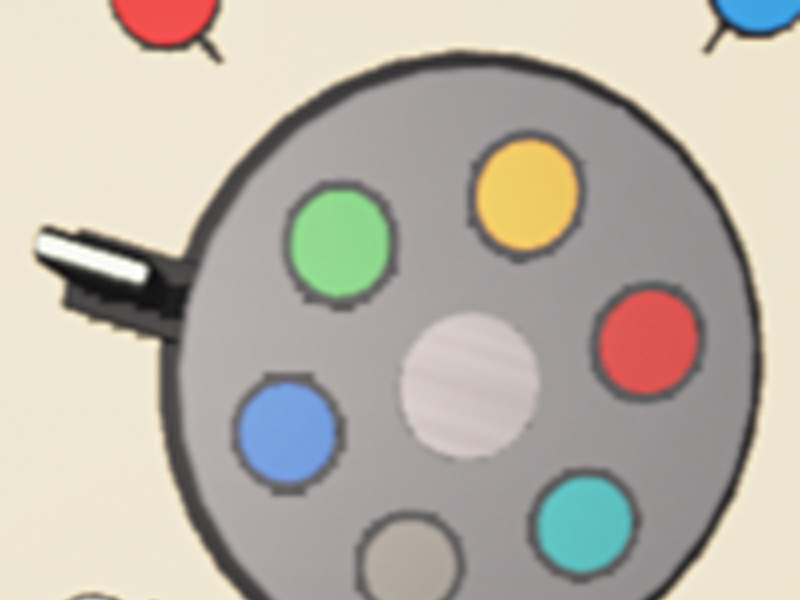

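View pics/b2.png

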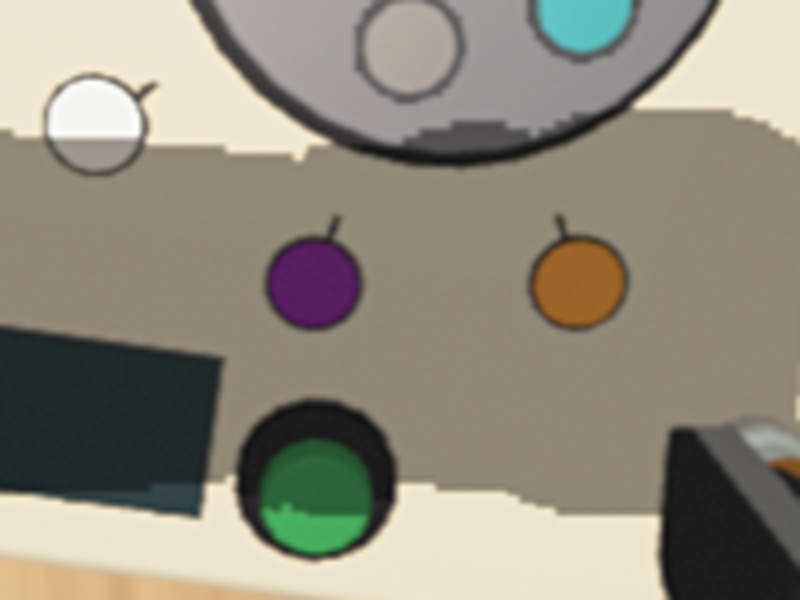

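View pics/b3.png

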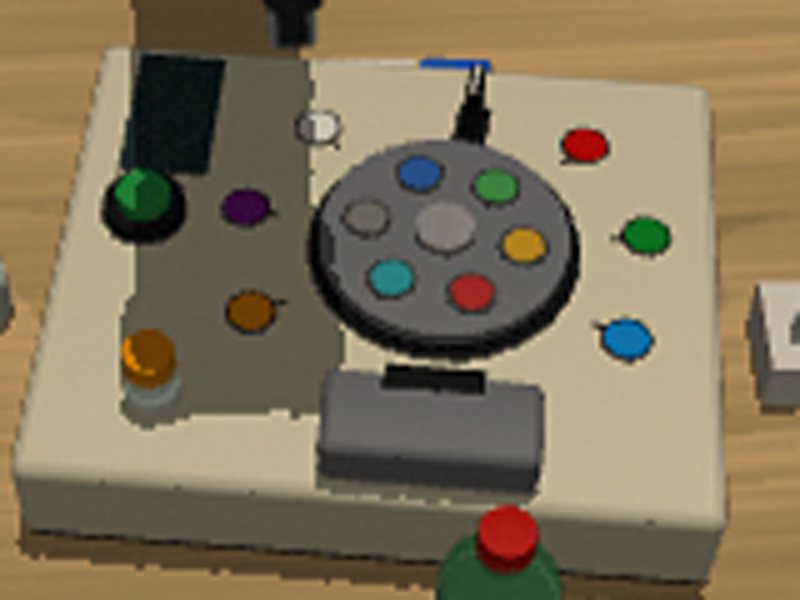

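```bash
python3 - <<'E'
from h import *
from plant import imaging
w=imaging.get_calibration("wrist");s=imaging.get_calibration("scene")
o=-.37
A=at(w,297.3,96,.091)
T=at(w,203.3,64.2,.118); P=at(w,258.3,200.5,.07);O=at(w,324.5,200.3,.07);W=at(w,203.5,160.8,.07)
print("axis",A,"tab",T,"P",P,"O",O,"W",W)
dw=[P,O,W]
th=lambda p:np.degrees(np.arctan2(*(p-A)[1::-1]))
for n,p in dict(T=T,P=P,O=O,W=W).items(): print(n,np.hypot(*(p-A)[:2]),th(p))
for z in(.075,.08,.085,.09):print("btn",z,at(w,258.7,254,z))
l1=at(w,190,60.6,.118);l2=at(w,217,68,.118);print("line",l1,l2,np.hypot(*(l2-l1)[:2]))
f=lambda u,v:(180+u/5-.4,130+v/5-.4)
As=at(s,*f(445,227),.091);Ts=at(s,*f(476,82),.118);Ps=at(s,*f(246,207),.07)
print("scene",As,Ts,Ps)
for z in(.075,.08,.085,.09):print("btn",z,at(s,*f(143,193),z))
E
```

```text
axis [0.56087288 0.07978955 0.091     ] tab [0.48041765 0.10295635 0.118     ] P [ 0.52518572 -0.0270553   0.07      ] O [ 0.59695371 -0.02677564  0.07      ] W [0.46780435 0.01631613 0.07      ]
T 0.08372421670168506 163.93643064195686
P 0.11264721345159477 -108.46979428627719
O 0.11250762747159665 -71.29493466372266
W 0.11265267779818137 -145.70572371832358
btn 0.075 [ 0.52569655 -0.08835648  0.075     ]
btn 0.08 [ 0.52567738 -0.08577475  0.08      ]
btn 0.085 [ 0.52565821 -0.08319301  0.085     ]
btn 0.09 [ 0.52563904 -0.08061127  0.09      ]
line [0.46980572 0.10565133 0.118     ] [0.49141113 0.10009459 0.118     ] 0.022308544825969587
scene [0.56201603 0.08004685 0.091     ] [0.48295421 0.10352866 0.118     ] [ 0.52462288 -0.0256563   0.07      ]
btn 0.075 [ 0.51541751 -0.08189094  0.075     ]
btn 0.08 [ 0.51962023 -0.08150755  0.08      ]
btn 0.085 [ 0.52382295 -0.08112417  0.085     ]
btn 0.09 [ 0.52802567 -0.08074078  0.09      ]
```

```bash
cat >> h.py <<'E'
A0=np.array([.5613,.0799])
def wp(phi,tang,rad=.085):
    p=np.radians(phi);er=np.array([np.cos(p),np.sin(p)]);et=np.array([-er[1],er[0]])
    return A0+rad*er+tang*et
E
python3 - <<'E'
from h import *
p=wp(164,-.030);print("approach rel cm",(p-[.52457,0])*100, (.095-.2305)*100)
E
```

```text
approach rel cm [-3.67081235 13.21670261] -13.55
```

Emit:
{"fn": "servo_tool", "kwargs": {
  "rows": [
    {"x": -0.9,"y": 3.3,"az": -4,"grip": 0},
    {"x": -1.8,"y": 6.6,"az": -8,"grip": 0},
    {"x": -2.7,"y": 9.9,"az": -12,"grip": 0},
    {"x": -3.7,"y": 13.2,"az": -16,"grip": 0},
    {"x": -3.7,"y": 13.2,"z": -3,"az": -16,"grip": 0},
    {"x": -3.7,"y": 13.2,"z": -6,"az": -16,"grip": 0},
    {"x": -3.7,"y": 13.2,"z": -8,"az": -16,"grip": 0},
    {"x": -3.7,"y": 13.2,"z": -8,"az": -16,"grip": 0},
    {"x": -3.7,"y": 13.2,"z": -8,"az": -16,"grip": 0},
    {"x": -3.7,"y": 13.2,"z": -8,"az": -16,"grip": 0}
  ]
}}

```text
schema error: expected keys x, y, z, ax, ay, az, grip
```

```bash
python3 - <<'E'
from plant import *
import cv2
s=observe();print(s)
for n in("side","wrist"):
    cv2.imwrite(f"pics/c_{n}.png",imaging.get_image(n))
E
```

```text
{'t': 0.15, 'q': array([ 1.15938549e-05,  1.26289093e-01, -4.03917950e-02,  1.40539406e+00,
       -1.54980532e-05,  1.57080004e+00]), 'qd': array([ 0.00086559, -0.00014391,  0.00511572, -0.00223953,  0.00138005,
        0.00035648]), 'tau': array([-6.60388159e-04, -4.36274636e+01,  3.53150582e+01,  1.35390865e-02,
        2.80258462e-06, -9.74541621e-07]), 'ee_pos': array([5.24681612e-01, 1.50340778e-06, 2.30675128e-01]), 'orientation': array([-4.46577973e-04,  7.07103847e-01,  7.07109427e-01, -4.57543669e-04]), 'wrist_force': array([-0.19219251,  0.30023274,  0.17851112]), 'wrist_torque': array([ 0.00045375,  0.02712417, -0.02735288]), 'grip_width': 0.08532432388441556}
```

View pics/c_side.png

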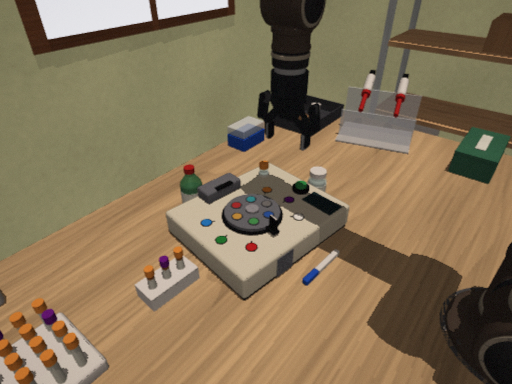

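View pics/c_wrist.png

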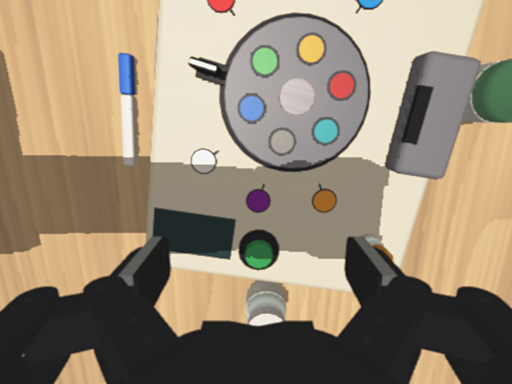

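The call was refused because every key must be present. The pictures show the scene unchanged, so I'm sending it again with full rows.

Emit:
{"fn": "servo_tool", "kwargs": {
  "rows": [
    {"x": -0.9,"y": 3.3,"z": 0,"ax": 0,"ay": 0,"az": -4,"grip": 0},
    {"x": -1.8,"y": 6.6,"z": 0,"ax": 0,"ay": 0,"az": -8,"grip": 0},
    {"x": -2.7,"y": 9.9,"z": 0,"ax": 0,"ay": 0,"az": -12,"grip": 0},
    {"x": -3.7,"y": 13.2,"z": 0,"ax": 0,"ay": 0,"az": -16,"grip": 0},
    {"x": -3.7,"y": 13.2,"z": -3,"ax": 0,"ay": 0,"az": -16,"grip": 0},
    {"x": -3.7,"y": 13.2,"z": -6,"ax": 0,"ay": 0,"az": -16,"grip": 0},
    {"x": -3.7,"y": 13.2,"z": -8,"ax": 0,"ay": 0,"az": -16,"grip": 0},
    {"x": -3.7,"y": 13.2,"z": -8,"ax": 0,"ay": 0,"az": -16,"grip": 0},
    {"x": -3.7,"y": 13.2,"z": -8,"ax": 0,"ay": 0,"az": -16,"grip": 0},
    {"x": -3.7,"y": 13.2,"z": -8,"ax": 0,"ay": 0,"az": -16,"grip": 0}
  ]
}}

```text
t: 1.08
ee_pos: [0.4886, 0.1321, 0.1526]
orientation: [0.0, 0.799, 0.602, 0.001]
wrist_force: [-0.7, 0.4, -0.0]
grip_width: 0.0001
```

```bash
python3 - <<'E'
from plant import *
import cv2
s=observe();print(s['t'],s['q'],s['ee_pos'],s['orientation'],s['grip_width'])
for n in("side","wrist"):
    a=imaging.get_image(n)
    cv2.imwrite(f"pics/d_{n}.png",a)
E
```

```text
1.0833 [ 2.63957267e-01  1.00862214e-01 -2.40226852e-01  1.22837671e+00
  2.36001986e-05  2.11425553e+00] [0.4885819  0.132053   0.15261081] [2.36856843e-04 7.98710326e-01 6.01715358e-01 6.21794717e-04] 0.00011714013579821202
```

View pics/d_side.png

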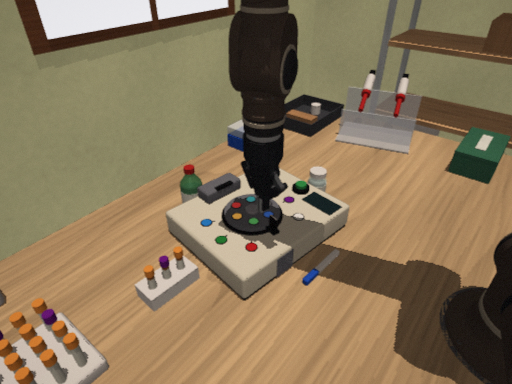

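View pics/d_wrist.png

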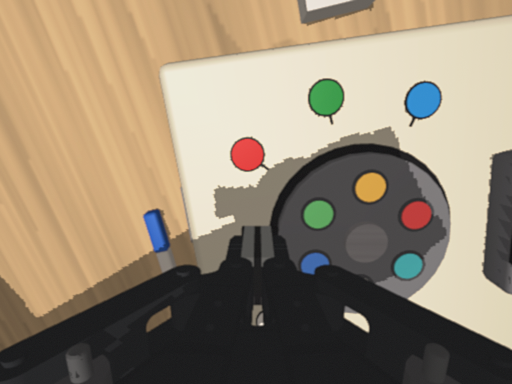

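Emit:
{"fn": "servo_tool", "kwargs": {
  "rows": [
    {"x": 0,"y": 0,"z": -2,"ax": 0,"ay": 0,"az": 0,"grip": 0},
    {"x": 0,"y": 0,"z": -4,"ax": 0,"ay": 0,"az": 0,"grip": 0},
    {"x": 0,"y": 0,"z": -5.5,"ax": 0,"ay": 0,"az": 0,"grip": 0},
    {"x": 0,"y": 0,"z": -5.5,"ax": 0,"ay": 0,"az": 0,"grip": 0},
    {"x": 0,"y": 0,"z": -5.5,"ax": 0,"ay": 0,"az": 0,"grip": 0}
  ]
}}

```text
t: 1.6
ee_pos: [0.4882, 0.1319, 0.097]
orientation: [0.0, 0.799, 0.602, 0.0]
wrist_force: [-0.1, -0.2, 0.2]
grip_width: -0.0003
```

```bash
python3 - <<'E'
from h import *
from plant import *
s=observe();print(s['ee_pos'],s['wrist_force'])
a=imaging.get_image("side");cv2.imwrite("pics/e.png",cv2.resize(a[160:280,190:350],None,fx=5,fy=5,interpolation=cv2.INTER_CUBIC))
p0=np.array([.5246-.037,.132])
# full-plan at contact tang -.015
for phi in range(164,260,8): print(phi,((wp(phi,-.015)-p0)*100).round(2))
E
```

```text
[0.48818577 0.13186688 0.09698566] [-0.11520563 -0.2161242   0.20025571]
164 [-0.39 -1.43]
172 [-0.84 -2.54]
180 [-1.13 -3.71]
188 [-1.26 -4.91]
196 [-1.21 -6.11]
204 [-1.01 -7.3 ]
212 [-0.63 -8.44]
220 [-0.11 -9.52]
228 [  0.57 -10.52]
236 [  1.37 -11.42]
244 [  2.3  -12.19]
252 [  3.32 -12.83]
```

View pics/e.png

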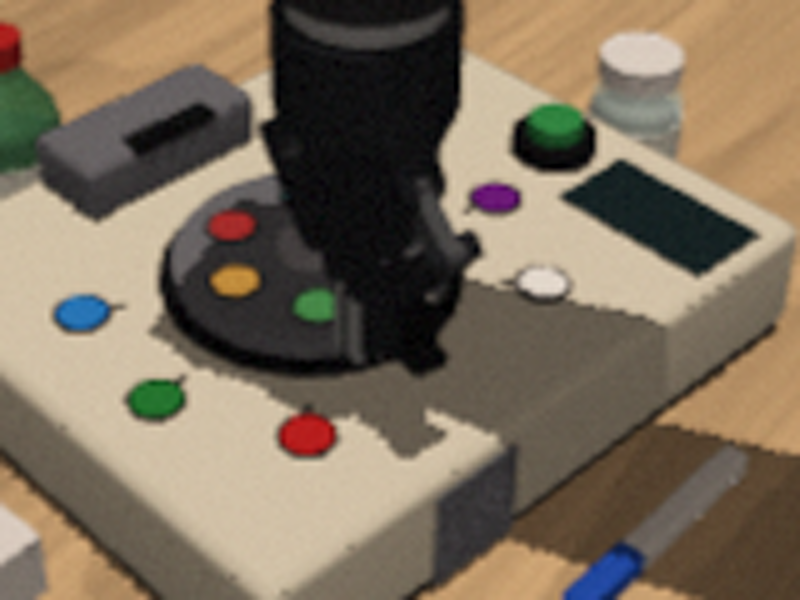

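Emit:
{"fn": "servo_tool", "kwargs": {
  "rows": [
    {"x": -0.2,"y": -0.7,"z": 0,"ax": 0,"ay": 0,"az": 0,"grip": 0},
    {"x": -0.39,"y": -1.3,"z": 0,"ax": 0,"ay": 0,"az": 0,"grip": 0},
    {"x": -0.48,"y": -1.6,"z": 0,"ax": 0,"ay": 0,"az": 1,"grip": 0},
    {"x": -0.57,"y": -1.84,"z": 0,"ax": 0,"ay": 0,"az": 3,"grip": 0},
    {"x": -0.73,"y": -2.26,"z": 0,"ax": 0,"ay": 0,"az": 6,"grip": 0},
    {"x": -0.88,"y": -2.68,"z": 0,"ax": 0,"ay": 0,"az": 9,"grip": 0},
    {"x": -1.0,"y": -3.12,"z": 0,"ax": 0,"ay": 0,"az": 12,"grip": 0},
    {"x": -1.1,"y": -3.56,"z": 0,"ax": 0,"ay": 0,"az": 15,"grip": 0},
    {"x": -1.17,"y": -4.01,"z": 0,"ax": 0,"ay": 0,"az": 18,"grip": 0},
    {"x": -1.23,"y": -4.46,"z": 0,"ax": 0,"ay": 0,"az": 21,"grip": 0}
  ]
}}

```text
t: 2.48
ee_pos: [0.4762, 0.0874, 0.0973]
orientation: [0.0, 0.674, 0.738, 0.001]
wrist_force: [0.9, 2.7, 0.6]
grip_width: 0.0002
```

```bash
python3 - <<'E'
from h import *
from plant import *
s=observe();print(s['ee_pos'],s['wrist_force'])
a=imaging.get_image("side");cv2.imwrite("pics/f.png",cv2.resize(a[160:280,190:350],None,fx=5,fy=5,interpolation=cv2.INTER_CUBIC))
p0=wp(185,-.015)
for phi in range(185,260,3): print(phi,((wp(phi,-.015)-p0)*100).round(2))
E
```

```text
[0.47621853 0.08742788 0.09732217] [0.86371707 2.67728372 0.58653032]
185 [0. 0.]
188 [-0.03 -0.45]
191 [-0.03 -0.9 ]
194 [-0.01 -1.35]
197 [ 0.03 -1.8 ]
200 [ 0.1  -2.25]
203 [ 0.19 -2.69]
206 [ 0.3  -3.13]
209 [ 0.44 -3.56]
212 [ 0.6  -3.99]
215 [ 0.78 -4.4 ]
218 [ 0.98 -4.8 ]
221 [ 1.2 -5.2]
224 [ 1.44 -5.58]
227 [ 1.7  -5.95]
230 [ 1.99 -6.3 ]
233 [ 2.29 -6.64]
236 [ 2.6  -6.96]
239 [ 2.93 -7.27]
242 [ 3.28 -7.55]
245 [ 3.65 -7.82]
248 [ 4.02 -8.07]
251 [ 4.41 -8.3 ]
254 [ 4.81 -8.51]
257 [ 5.22 -8.7 ]
```

View pics/f.png

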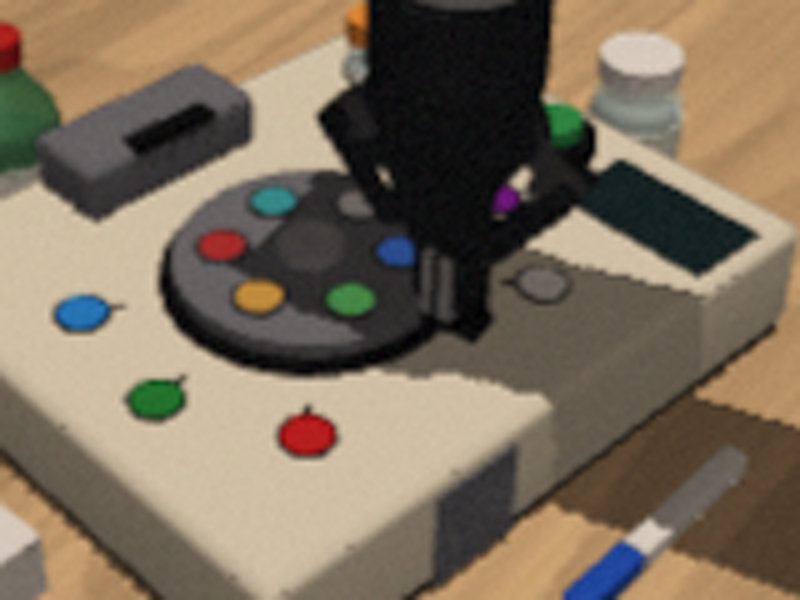

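Turret is turning with about 2.8 N of push; the fin is ahead of the fingers. I'll keep going.

Emit:
{"fn": "servo_tool", "kwargs": {
  "rows": [
    {"x": -0.03,"y": -0.45,"z": 0,"ax": 0,"ay": 0,"az": 3,"grip": 0},
    {"x": -0.03,"y": -0.9,"z": 0,"ax": 0,"ay": 0,"az": 6,"grip": 0},
    {"x": -0.01,"y": -1.35,"z": 0,"ax": 0,"ay": 0,"az": 9,"grip": 0},
    {"x": 0.03,"y": -1.8,"z": 0,"ax": 0,"ay": 0,"az": 12,"grip": 0},
    {"x": 0.1,"y": -2.25,"z": 0,"ax": 0,"ay": 0,"az": 15,"grip": 0},
    {"x": 0.19,"y": -2.69,"z": 0,"ax": 0,"ay": 0,"az": 18,"grip": 0},
    {"x": 0.3,"y": -3.13,"z": 0,"ax": 0,"ay": 0,"az": 21,"grip": 0},
    {"x": 0.44,"y": -3.56,"z": 0,"ax": 0,"ay": 0,"az": 24,"grip": 0},
    {"x": 0.6,"y": -3.99,"z": 0,"ax": 0,"ay": 0,"az": 27,"grip": 0},
    {"x": 0.78,"y": -4.4,"z": 0,"ax": 0,"ay": 0,"az": 30,"grip": 0},
    {"x": 0.98,"y": -4.8,"z": 0,"ax": 0,"ay": 0,"az": 33,"grip": 0},
    {"x": 1.2,"y": -5.2,"z": 0,"ax": 0,"ay": 0,"az": 36,"grip": 0}
  ]
}}

```text
t: 3.53
ee_pos: [0.4879, 0.0356, 0.0969]
orientation: [0.0, 0.414, 0.91, 0.001]
wrist_force: [-0.4, 3.3, 0.9]
grip_width: 0.0001
```

```bash
python3 - <<'E'
from h import *
from plant import *
s=observe();print(s['q'],s['ee_pos'],s['wrist_force'],wp(221,-.015))
for n in("wrist","side"): cv2.imwrite(f"pics/g_{n}.png",imaging.get_image(n))
p0=wp(221,-.015)
for phi in range(221,260,3): print(phi,((wp(phi,-.015)-p0)*100).round(2))
E
```

```text
[ 0.07198035  0.09386687 -0.37280645  1.10317046  0.00148199  0.92509755] [0.48788442 0.03561793 0.0969477 ] [-0.40230103  3.30326427  0.94172554] [0.4873088  0.03545563]
221 [0. 0.]
224 [ 0.24 -0.38]
227 [ 0.51 -0.75]
230 [ 0.79 -1.1 ]
233 [ 1.09 -1.44]
236 [ 1.4  -1.76]
239 [ 1.74 -2.07]
242 [ 2.08 -2.36]
245 [ 2.45 -2.63]
248 [ 2.82 -2.87]
251 [ 3.21 -3.1 ]
254 [ 3.61 -3.31]
257 [ 4.03 -3.5 ]
```

View pics/g_wrist.png

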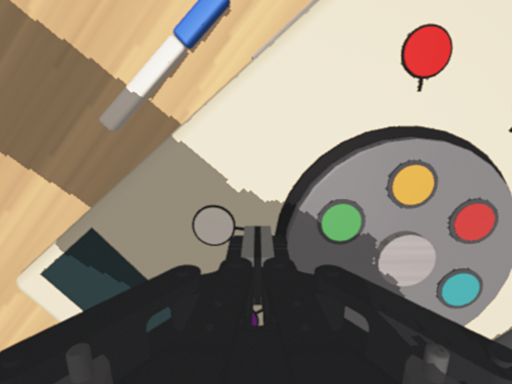

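Emit:
{"fn": "servo_tool", "kwargs": {
  "rows": [
    {"x": 0.24,"y": -0.38,"z": 0,"ax": 0,"ay": 0,"az": 3,"grip": 0},
    {"x": 0.51,"y": -0.75,"z": 0,"ax": 0,"ay": 0,"az": 6,"grip": 0},
    {"x": 0.79,"y": -1.1,"z": 0,"ax": 0,"ay": 0,"az": 9,"grip": 0},
    {"x": 1.09,"y": -1.44,"z": 0,"ax": 0,"ay": 0,"az": 12,"grip": 0},
    {"x": 1.4,"y": -1.76,"z": 0,"ax": 0,"ay": 0,"az": 15,"grip": 0},
    {"x": 1.74,"y": -2.07,"z": 0,"ax": 0,"ay": 0,"az": 18,"grip": 0},
    {"x": 2.08,"y": -2.36,"z": 0,"ax": 0,"ay": 0,"az": 21,"grip": 0},
    {"x": 2.3,"y": -2.52,"z": 0,"ax": 0,"ay": 0,"az": 22.7,"grip": 0},
    {"x": 2.45,"y": -2.63,"z": 0,"ax": 0,"ay": 0,"az": 24,"grip": 0},
    {"x": 2.65,"y": -2.76,"z": 0,"ax": 0,"ay": 0,"az": 25.5,"grip": 0},
    {"x": 2.82,"y": -2.87,"z": 0,"ax": 0,"ay": 0,"az": 27,"grip": 0},
    {"x": 2.82,"y": -2.87,"z": 0,"ax": 0,"ay": 0,"az": 27,"grip": 0}
  ]
}}

```text
t: 4.63
ee_pos: [0.5158, 0.0066, 0.0964]
orientation: [-0.0, 0.191, 0.982, -0.0]
wrist_force: [-0.2, 0.7, 0.4]
grip_width: -0.0001
```

```bash
python3 - <<'E'
from h import *
from plant import *
s=observe();print(s['q'],s['ee_pos'],s['wrist_force'],wp(248,-.015))
a=imaging.get_image("scene");cv2.imwrite("pics/i_scene.png",cv2.resize(a[130:250,180:340],None,fx=5,fy=5,interpolation=cv2.INTER_CUBIC))
a=imaging.get_image("side");cv2.imwrite("pics/i_side.png",cv2.resize(a[160:280,190:350],None,fx=5,fy=5,interpolation=cv2.INTER_CUBIC))
E
```

```text
[ 1.29018726e-02  1.43926941e-01 -3.16879210e-01  1.11023679e+00
 -1.28871640e-04  3.97604461e-01] [0.5157665  0.00661664 0.09637234] [-0.20853768  0.67798173  0.39995366] [0.51555068 0.00670847]
```

View pics/i_scene.png

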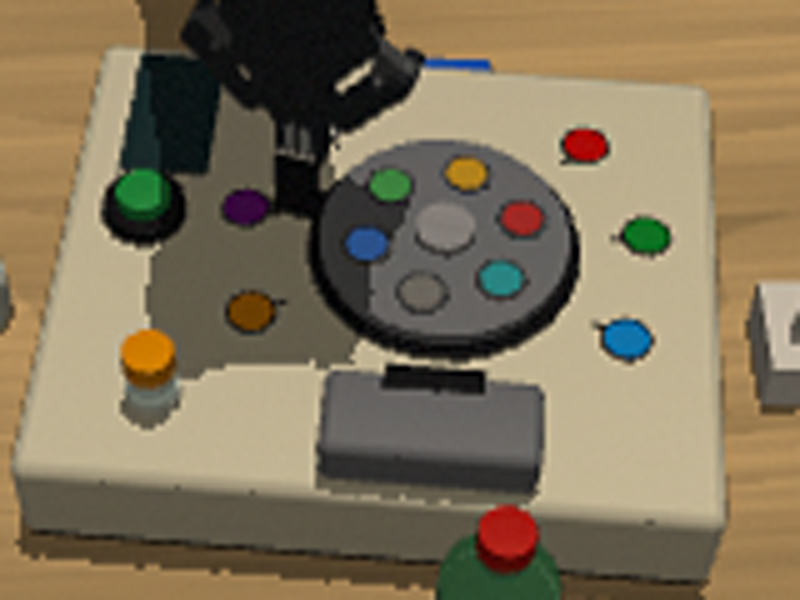

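View pics/i_side.png

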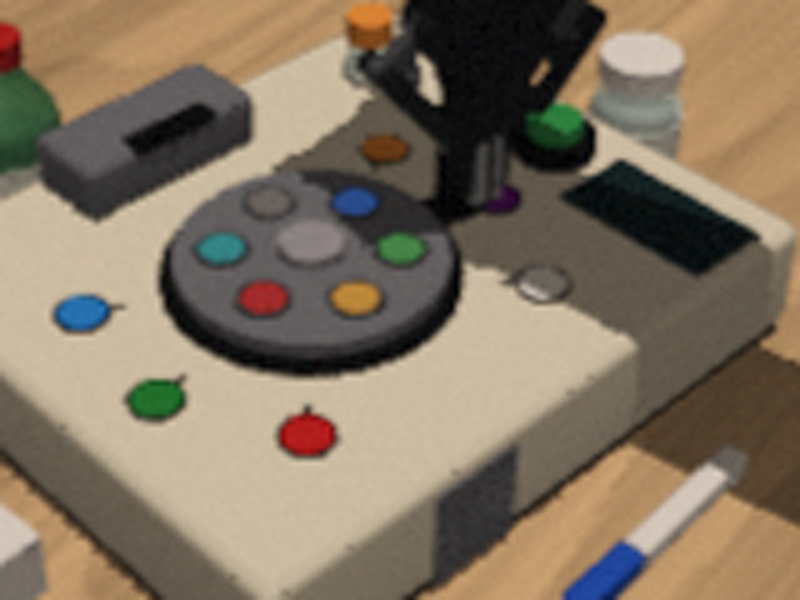

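Emit:
{"fn": "servo_tool", "kwargs": {
  "rows": [
    {"x": -1.4,"y": 0.6,"z": 0,"ax": 0,"ay": 0,"az": 0,"grip": 0},
    {"x": -2.8,"y": 1.1,"z": 0.5,"ax": 0,"ay": 0,"az": 0,"grip": 0},
    {"x": -2.8,"y": 1.1,"z": 4,"ax": 0,"ay": 0,"az": -6,"grip": 0},
    {"x": -2.4,"y": 0.6,"z": 7.5,"ax": 0,"ay": 0,"az": -13,"grip": 0},
    {"x": -2,"y": 0,"z": 11,"ax": 0,"ay": 0,"az": -20,"grip": 0},
    {"x": -1,"y": -0.7,"z": 13.5,"ax": 0,"ay": 0,"az": -27,"grip": 0},
    {"x": 0,"y": -0.7,"z": 13.5,"ax": 0,"ay": 0,"az": -34,"grip": 0},
    {"x": 0.9,"y": -0.7,"z": 13.5,"ax": 0,"ay": 0,"az": -41,"grip": 0},
    {"x": 0.9,"y": -0.7,"z": 13.5,"ax": 0,"ay": 0,"az": -48,"grip": 0},
    {"x": 0.9,"y": -0.7,"z": 13.5,"ax": 0,"ay": 0,"az": -55,"grip": 0},
    {"x": 0.9,"y": -0.7,"z": 13.5,"ax": 0,"ay": 0,"az": -62,"grip": 0},
    {"x": 0.9,"y": -0.7,"z": 13.5,"ax": 0,"ay": 0,"az": -68,"grip": 0}
  ]
}}

```text
t: 5.73
ee_pos: [0.5249, -0.0005, 0.2312]
orientation: [0.0, 0.71, 0.704, -0.0]
wrist_force: [0.2, -0.2, 0.1]
grip_width: 0.0002
```

```bash
python3 - <<'E'
from h import *
from plant import *
s=observe();print(s['t'],s['ee_pos'],s['orientation'],imaging.get_calibration("wrist"))
a=imaging.get_image("wrist");cv2.imwrite("pics/j.png",cv2.resize(a[60:285,160:420],None,fx=3,fy=3,interpolation=cv2.INTER_CUBIC)[:600])
E
```

```text
5.7333 [ 0.52492872 -0.00053833  0.23119456] [ 2.62731331e-04  7.09715191e-01  7.04488625e-01 -2.36372728e-04] {'camera_matrix': array([[292.42385567,   0.        , 257.13259205],
       [  0.        , 292.42385567, 191.6168051 ],
       [  0.        ,   0.        ,   1.        ]]), 'origin': array([0.52509662, 0.06533534, 0.37395749]), 'attitude': array([ 9.91081997e-01, -1.33202386e-01,  9.09856876e-04, -3.57371694e-03])}
```

View pics/j.png

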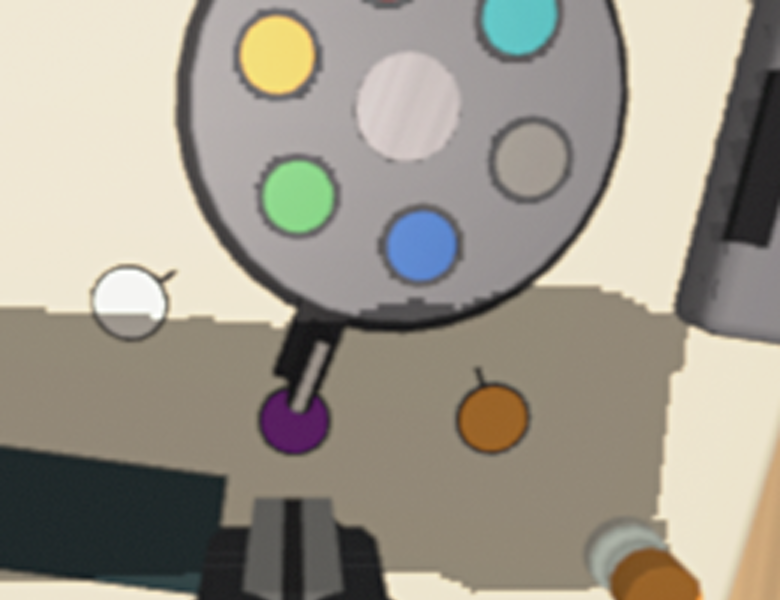

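```bash
python3 - <<'E'
from h import *
from plant import *
w=imaging.get_calibration("wrist")
f=lambda u,v:(160+u/3-.33,60+v/3-.33)
A=at(w,*f(409,106),.091);P=at(w,*f(294,419),.07);a=at(w,*f(320,347),.118);b=at(w,*f(298,409),.118);T=(a+b)/2
an=lambda p:np.degrees(np.arctan2(p[1],p[0]))%360
for n,p in dict(P=P-A,T=T-A,line=b-a).items(): print(n,np.hypot(*p[:2]),an(p))
print(A,P,T)
E
```

```text
P 0.11225733028725739 251.09168595193088
T 0.08505917481625296 248.15395699185495
line 0.02031029250666008 250.62992610670202
[0.56100205 0.07965772 0.091     ] [ 0.52462453 -0.02654202  0.07      ] [0.52935035 0.00070689 0.118     ]
```

```bash
python3 - <<'E'
from h import *
p0=[.5250,-.0005]
for phi,t in((248,-.045),(248,-.02),(251.2,-.020),(251.2,-.015)): print(phi,t,((wp(phi,t)-p0)*100).round(2))
E
```

```text
248 -0.045 [-3.73  1.84]
248 -0.02 [-1.41  0.91]
251.2 -0.02 [-1.    0.64]
251.2 -0.015 [-0.53  0.48]
```

Emit:
{"fn": "servo_tool", "kwargs": {
  "rows": [
    {"x": -1.5,"y": 0.8,"z": 0,"ax": 0,"ay": 0,"az": 6.5,"grip": 0},
    {"x": -3.7,"y": 1.8,"z": 0,"ax": 0,"ay": 0,"az": 13,"grip": 0},
    {"x": -3.7,"y": 1.8,"z": -2,"ax": 0,"ay": 0,"az": 20,"grip": 0},
    {"x": -3.7,"y": 1.8,"z": -4,"ax": 0,"ay": 0,"az": 27,"grip": 0},
    {"x": -3.7,"y": 1.8,"z": -6,"ax": 0,"ay": 0,"az": 34,"grip": 0},
    {"x": -3.7,"y": 1.8,"z": -8,"ax": 0,"ay": 0,"az": 41,"grip": 0},
    {"x": -3.7,"y": 1.8,"z": -8,"ax": 0,"ay": 0,"az": 48,"grip": 0},
    {"x": -3.7,"y": 1.8,"z": -8,"ax": 0,"ay": 0,"az": 55,"grip": 0},
    {"x": -3.7,"y": 1.8,"z": -10,"ax": 0,"ay": 0,"az": 62,"grip": 0},
    {"x": -3.7,"y": 1.8,"z": -12,"ax": 0,"ay": 0,"az": 68,"grip": 0},
    {"x": -3.7,"y": 1.8,"z": -13.4,"ax": 0,"ay": 0,"az": 71,"grip": 0},
    {"x": -3.7,"y": 1.8,"z": -13.4,"ax": 0,"ay": 0,"az": 71,"grip": 0}
  ]
}}

```text
t: 6.78
ee_pos: [0.4859, 0.0175, 0.0945]
orientation: [-0.002, 0.164, 0.986, -0.001]
wrist_force: [-0.0, 1.5, 0.5]
grip_width: -0.0002
```

Emit:
{"fn": "servo_tool", "kwargs": {
  "rows": [
    {"x": 1.0,"y": -0.4,"z": 0.2,"ax": 0,"ay": 0,"az": 0,"grip": 0},
    {"x": 1.9,"y": -0.8,"z": 0.2,"ax": 0,"ay": 0,"az": 0,"grip": 0},
    {"x": 2.4,"y": -1.0,"z": 0.2,"ax": 0,"ay": 0,"az": 0,"grip": 0},
    {"x": 2.7,"y": -1.15,"z": 0.2,"ax": 0,"ay": 0,"az": 0,"grip": 0},
    {"x": 2.9,"y": -1.22,"z": 0.2,"ax": 0,"ay": 0,"az": 0,"grip": 0},
    {"x": 3.05,"y": -1.28,"z": 0.2,"ax": 0,"ay": 0,"az": 0,"grip": 0},
    {"x": 3.17,"y": -1.32,"z": 0.2,"ax": 0,"ay": 0,"az": 0,"grip": 0},
    {"x": 3.17,"y": -1.32,"z": 0.2,"ax": 0,"ay": 0,"az": 0,"grip": 0},
    {"x": 3.17,"y": -1.32,"z": 0.2,"ax": 0,"ay": 0,"az": 0,"grip": 0},
    {"x": 1.5,"y": -0.7,"z": 0.2,"ax": 0,"ay": 0,"az": 0,"grip": 0},
    {"x": 0,"y": 0,"z": 1,"ax": 0,"ay": 0,"az": 0,"grip": 0}
  ]
}}

```text
t: 7.7
ee_pos: [0.4869, 0.0175, 0.1058]
orientation: [-0.001, 0.165, 0.986, -0.0]
wrist_force: [-0.1, -0.2, -0.8]
grip_width: -0.0001
```

Emit:
{"fn": "servo_tool", "kwargs": {
  "rows": [
    {"x": 0,"y": 0,"z": 4,"ax": 0,"ay": 0,"az": -6,"grip": 0},
    {"x": 0,"y": 0,"z": 8,"ax": 0,"ay": 0,"az": -13,"grip": 0},
    {"x": 1.2,"y": -0.6,"z": 11,"ax": 0,"ay": 0,"az": -20,"grip": 0},
    {"x": 2.5,"y": -1.2,"z": 12.4,"ax": 0,"ay": 0,"az": -27,"grip": 0},
    {"x": 3.7,"y": -1.8,"z": 12.4,"ax": 0,"ay": 0,"az": -34,"grip": 0},
    {"x": 3.7,"y": -1.8,"z": 12.4,"ax": 0,"ay": 0,"az": -41,"grip": 0},
    {"x": 3.7,"y": -1.8,"z": 12.4,"ax": 0,"ay": 0,"az": -48,"grip": 0},
    {"x": 3.7,"y": -1.8,"z": 12.4,"ax": 0,"ay": 0,"az": -55,"grip": 0},
    {"x": 3.7,"y": -1.8,"z": 12.4,"ax": 0,"ay": 0,"az": -62,"grip": 0},
    {"x": 3.7,"y": -1.8,"z": 12.4,"ax": 0,"ay": 0,"az": -69,"grip": 0},
    {"x": 3.7,"y": -1.8,"z": 12.4,"ax": 0,"ay": 0,"az": -71,"grip": 0},
    {"x": 3.7,"y": -1.8,"z": 12.4,"ax": 0,"ay": 0,"az": -71,"grip": 0}
  ]
}}

```text
t: 8.7
ee_pos: [0.525, -0.0003, 0.2313]
orientation: [0.0, 0.707, 0.707, 0.0]
wrist_force: [0.6, 0.3, 0.2]
grip_width: 0.0002
```

```bash
python3 - <<'E'
from h import *
from plant import *
s=observe();print(s['t'],s['ee_pos'],s['orientation'])
a=imaging.get_image("wrist");cv2.imwrite("pics/k.png",cv2.resize(a[60:285,160:420],None,fx=3,fy=3,interpolation=cv2.INTER_CUBIC)[:600])
E
```

```text
8.7 [ 5.24974190e-01 -3.05899375e-04  2.31297395e-01] [2.35378048e-04 7.07358610e-01 7.06854820e-01 7.42837432e-05]
```

View pics/k.png

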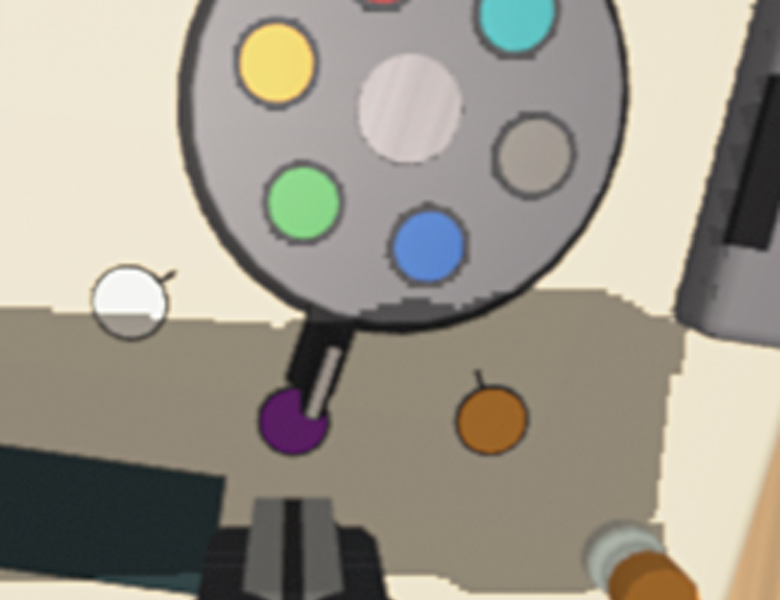

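```bash
python3 - <<'E'
from h import *
from plant import *
w=imaging.get_calibration("wrist")
f=lambda u,v:(160+u/3-.33,60+v/3-.33)
A=at(w,*f(411,108),.091);P=at(w,*f(293.5,420),.07);a=at(w,*f(335,351),.118);b=at(w,*f(314,414),.118);T=(a+b)/2
an=lambda p:np.degrees(np.arctan2(p[1],p[0]))%360
for n,p in dict(P=P-A,T=T-A,line=b-a).items(): print(n,np.hypot(*p[:2]),an(p))
print(A,P,T)
E
```

```text
P 0.11233814120583835 251.36856578478245
T 0.08450080621016472 251.61476523271557
line 0.020541040378125274 252.67828221432205
[0.56075069 0.0798197  0.091     ] [ 0.52486098 -0.02663116  0.07      ] [ 5.34098752e-01 -3.67955651e-04  1.18000000e-01]
```

Emit:
{"fn": "servo_tool", "kwargs": {
  "rows": [
    {"x": 0,"y": -2.8,"z": 0,"ax": 0,"ay": 0,"az": 0,"grip": 0},
    {"x": 0,"y": -5.6,"z": 0,"ax": 0,"ay": 0,"az": 0,"grip": 0},
    {"x": 0,"y": -8.2,"z": 0,"ax": 0,"ay": 0,"az": 0,"grip": 0},
    {"x": 0,"y": -8.2,"z": -3,"ax": 0,"ay": 0,"az": 0,"grip": 0},
    {"x": 0,"y": -8.2,"z": -6,"ax": 0,"ay": 0,"az": 0,"grip": 0},
    {"x": 0,"y": -8.2,"z": -9,"ax": 0,"ay": 0,"az": 0,"grip": 0},
    {"x": 0,"y": -8.2,"z": -11.5,"ax": 0,"ay": 0,"az": 0,"grip": 0},
    {"x": 0,"y": -8.2,"z": -12.5,"ax": 0,"ay": 0,"az": 0,"grip": 0},
    {"x": 0,"y": -8.2,"z": -13,"ax": 0,"ay": 0,"az": 0,"grip": 0},
    {"x": 0,"y": -8.2,"z": -13,"ax": 0,"ay": 0,"az": 0,"grip": 0}
  ]
}}

```text
t: 9.58
ee_pos: [0.5246, -0.0822, 0.101]
orientation: [-0.0, 0.707, 0.707, -0.0]
wrist_force: [-0.0, -0.7, -0.9]
grip_width: -0.0003
```

```bash
python3 - <<'E'
from h import *
from plant import *
s=observe();print(s['t'],s['ee_pos'],s['wrist_force'])
a=imaging.get_image("side");cv2.imwrite("pics/l1.png",cv2.resize(a[120:270,200:360],None,fx=4,fy=4,interpolation=cv2.INTER_CUBIC))
a=imaging.get_image("scene");cv2.imwrite("pics/l2.png",cv2.resize(a[130:250,160:320],None,fx=5,fy=5,interpolation=cv2.INTER_CUBIC))
E
```

```text
9.5833 [ 0.52464996 -0.08219648  0.10097195] [-0.03842192 -0.71268264 -0.8840273 ]
```

View pics/l1.png

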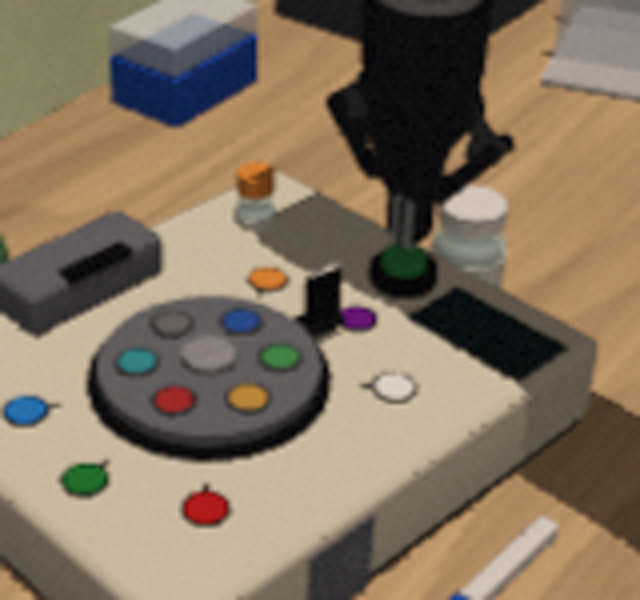

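View pics/l2.png

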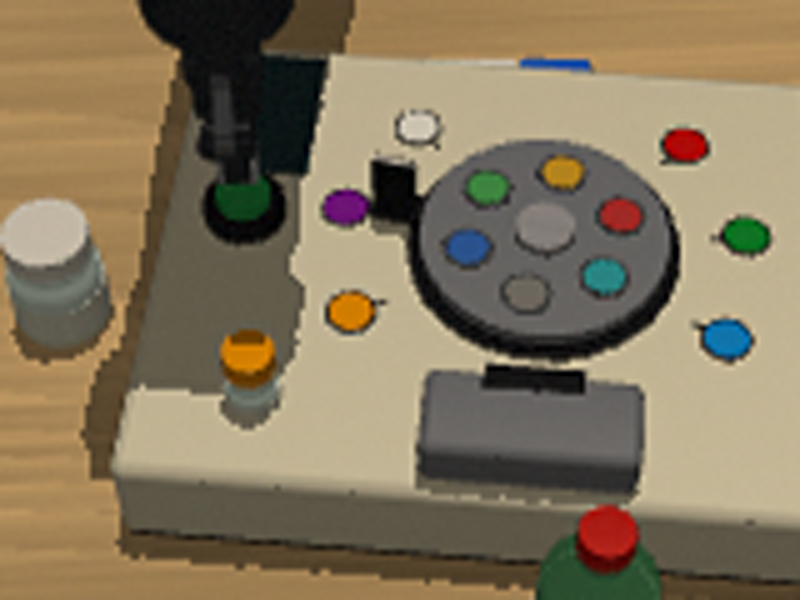

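Emit:
{"fn": "servo_tool", "kwargs": {
  "rows": [
    {"x": 0,"y": 0,"z": -0.4,"ax": 0,"ay": 0,"az": 0,"grip": 0},
    {"x": 0,"y": 0,"z": -0.8,"ax": 0,"ay": 0,"az": 0,"grip": 0},
    {"x": 0,"y": 0,"z": -1.2,"ax": 0,"ay": 0,"az": 0,"grip": 0},
    {"x": 0,"y": 0,"z": -1.4,"ax": 0,"ay": 0,"az": 0,"grip": 0},
    {"x": 0,"y": 0,"z": -1.4,"ax": 0,"ay": 0,"az": 0,"grip": 0}
  ]
}}

```text
t: 10.1
ee_pos: [0.5257, -0.0824, 0.0876]
orientation: [0.001, 0.707, 0.707, 0.001]
wrist_force: [1.9, 0.2, 3.5]
grip_width: -0.0004
```

Emit:
{"fn": "servo_tool", "kwargs": {
  "rows": [
    {"x": 0,"y": 0,"z": -0.15,"ax": 0,"ay": 0,"az": 0,"grip": 0},
    {"x": 0,"y": 0,"z": -0.3,"ax": 0,"ay": 0,"az": 0,"grip": 0},
    {"x": 0,"y": 0,"z": -0.3,"ax": 0,"ay": 0,"az": 0,"grip": 0}
  ]
}}

```text
t: 10.35
ee_pos: [0.5257, -0.0824, 0.086]
orientation: [0.001, 0.707, 0.707, 0.001]
wrist_force: [0.0, 0.2, 10.6]
grip_width: 0.0002
```

Wrist force is 10.6 N against the 5 N the spring needs, so the button is fully down. I'll hold briefly, then lift.

Emit:
{"fn": "servo_tool", "kwargs": {
  "rows": [
    {"x": 0,"y": 0,"z": 0,"ax": 0,"ay": 0,"az": 0,"grip": 0},
    {"x": 0,"y": 0,"z": 0,"ax": 0,"ay": 0,"az": 0,"grip": 0},
    {"x": 0,"y": 0,"z": 0.6,"ax": 0,"ay": 0,"az": 0,"grip": 0},
    {"x": 0,"y": 0,"z": 1.6,"ax": 0,"ay": 0,"az": 0,"grip": 0},
    {"x": 0,"y": 0,"z": 5,"ax": 0,"ay": 0,"az": 0,"grip": 0},
    {"x": 0,"y": 0,"z": 8.5,"ax": 0,"ay": 0,"az": 0,"grip": 0},
    {"x": 0,"y": 0,"z": 12,"ax": 0,"ay": 0,"az": 0,"grip": 0},
    {"x": 0,"y": 3,"z": 14.5,"ax": 0,"ay": 0,"az": 0,"grip": 0},
    {"x": 0,"y": 6,"z": 14.5,"ax": 0,"ay": 0,"az": 0,"grip": 0},
    {"x": 0,"y": 8.2,"z": 14.5,"ax": 0,"ay": 0,"az": 0,"grip": 0},
    {"x": 0,"y": 8.2,"z": 14.5,"ax": 0,"ay": 0,"az": 0,"grip": 0},
    {"x": 0,"y": 8.2,"z": 14.5,"ax": 0,"ay": 0,"az": 0,"grip": 0}
  ]
}}

```text
t: 11.35
ee_pos: [0.5243, 0.0005, 0.2292]
orientation: [-0.0, 0.706, 0.708, -0.001]
wrist_force: [-0.5, -0.4, -0.1]
grip_width: -0.0003
```

```bash
python3 - <<'E'
from h import *
from plant import *
s=observe();print(s['t'],s['ee_pos'],s['wrist_force'])
a=imaging.get_image("wrist");cv2.imwrite("pics/m.png",cv2.resize(a[60:285,160:420],None,fx=3,fy=3,interpolation=cv2.INTER_CUBIC)[:600])
cv2.imwrite("pics/m2.png",imaging.get_image("scene"))
E
```

```text
11.35 [5.24258738e-01 5.06012411e-04 2.29214403e-01] [-0.5486284  -0.44047505 -0.05931541]
```

View pics/m.png

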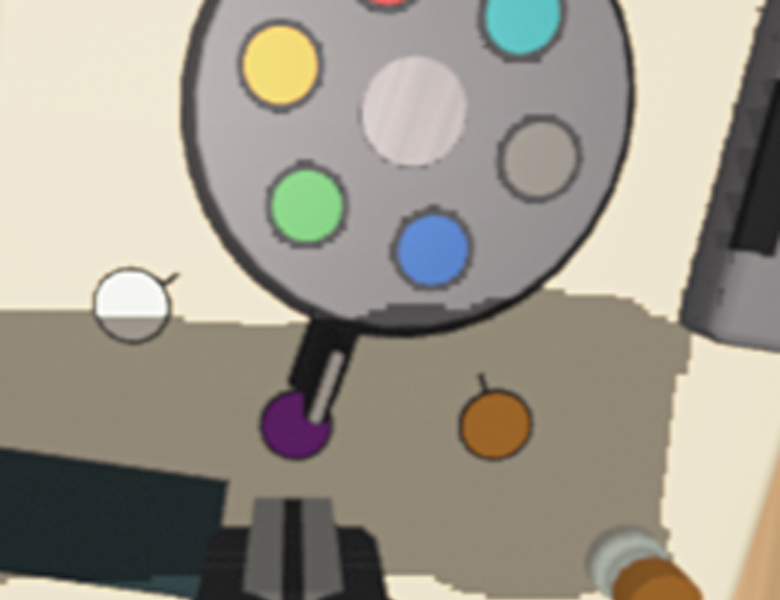

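View pics/m2.png

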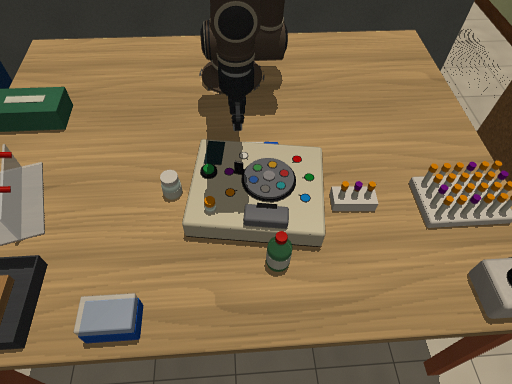

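The last pictures show the tab still on purple (fin line ends at about (316,420) of the crop, dot at (296,425)). Button and loose things look as they did at the start. Handing in.

```bash
python3 -c "
from plant import job
print(job.finish_job())"
```

```text
the job is handed in; nothing more can be done
None
```

I pushed the turret's tab round to the purple dot with the shut fingertips, pressed the green start button and let it go, then handed the job in at about 11.4 s. The hand-in gave no verdict.

- **Tab:** I pushed in two stages. The first left it about 3° short. After the second, it measured 251.6° against 251.4° for the dot, under 1 mm off at the pointer. A cruder estimate from the white line alone read 252.7°, still within tolerance. Push force was about 3 N at the readings I took.
- **Button:** wrist force reached 10.6 N, about twice what pushes the button fully down. I did not measure its travel directly.
- **Final pictures:** after the arm pulled clear, the tab was still on purple and the button looked up. The tubes, jars, bottle and pen looked unmoved; I judged all this by eye, without measuring again.
- **Refused call:** the first move call was refused because its rows left out some keys. Nothing moved, and I sent it again in full.

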